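Open the sampling valve to the mark and hold it

TASK

Take a sample at the stainless sampling station: first turn the black selector knob clockwise from its closed position until it points at the outlet that carries the sample vial, seated in its click position there. Then pull the spring-loaded T-handle slide out until its pointer stands level with the marker clip on the scale, and keep it there: finish while still gripping the handle and holding the slide at the mark, since it springs back when let go. Leave the selector at the vial, and do not shift or knock over the beaker, bottle and screwdriver around the station.

Things in the scene. Friction and masses are not known exactly. Their poses are not given: they have to be found in the camera images.
- station: Low fixed stainless block, 210 (x) x 320 (y) x 45 mm high. Origin at the centre of its underside, z up; its -x side faces roughly to the robot (yaw varies). In its frame the selector's upright axis is at x -30, y +75 mm, the slide runs along x at y -70, the scale at y -136. Besides knob, vial and T-handle nothing stands over 18 mm above its top.
- selector (a joint): Angle (rad) of the black knob, growing clockwise from above. It clicks into detents at 0 (closed, the start), 0.5, 1.0 and 1.5, within about 0.03; up to 0.1 N m pulls it to the nearest. End stops -0.06 and 1.56. At angle q it points 0.75 - q anticlockwise from the station's +x axis: 0 is far left. An outlet lies in each of the directions of 0.5, 1.0 and 1.5.
- selector_grip (a point): On the knob's axis, 33 mm above the station's top, the height to pinch it from above; x axis = pointing direction. The knob is a bar 42 mm long (along the pointing direction), 14 mm thick, 12 to 42 mm above the station's top, on a 44 mm disc; a tongue with a white line, reaching 35 mm from the axis, marks its pointing end.
- selector_aim (a point): Aiming point that turns with the knob: 80 mm from the axis in the direction in which the knob points; it lies at an outlet's centre (in plan) when the knob points exactly at that outlet.
- vial: Sample vial fixed upright in one of the three outlets (80 mm from the knob's axis; which one varies): amber glass with black cap, 20 mm diameter at the foot, 44 mm tall. Origin at the centre of its underside, on the station's top. The two other outlets carry flat steel blanking discs, 20 mm diameter, 6 mm high.
- plunger (a joint): How far the slide is pulled out (m), along the station's -x axis (roughly towards the robot): 0 closed (start, kept there by the spring), 0.085 at the end stop. The spring pulls it back with 4 N at 0, rising by 1 N per 10 mm; let go, it returns to 0.
- handle: T-handle moving with the slide: black crossbar 56 mm long (station's y), 14 mm wide (x, the pull direction), 37 to 52 mm above the station's top, on an 11 mm round stem over a carriage 34 (x) x 24 mm that reaches 15 mm up. Origin under the crossbar's centre at the level of the station's top; axes as the station's. Free on both sides for pinching from above.
- handle_grip (a point): Centre of the crossbar, 44.5 mm above the station's top: the point to pinch.
- slide_pointer (a point): Tip of the slide's flat pointer, a 3 mm wide steel finger that sticks out from the carriage to the station's -y side, 56 mm from the crossbar's middle and level with it along x, 10 mm above the station's top.
- marker: The mark: a dark steel clip on the scale strip, block 10 x 14 x 10 mm with a 3 mm wide tongue pointing to the slide. Origin at its underside on the tongue's centre line; axes as the station's. The slide is at the mark when slide_pointer and marker have the same x in the station's frame. Fixed; its place varies (30 to 65 mm of pull).
- beaker: Bystander: open clear plastic beaker, 66 mm in diameter, 85 mm tall, standing beside the station; origin at the centre of its underside.
- bottle: Bystander: small amber jar with black lid, 54 mm in diameter, 100 mm tall, standing beside the station; origin at the centre of its underside.
- screwdriver: Bystander: screwdriver 170 mm long lying beyond the station; origin at its underside below the middle of its length.

How it is judged:
On the way, in this order (a step that is already met when the one before it is completed fails the run):
1. the selector points at the vial's outlet with the slide still closed (horizontal distance between selector_aim and vial below 0.01 m and value of joint plunger below 0.01 m), for 0.3 s.
2. the slide is drawn out to the marker clip and kept there (x of slide_pointer in the frame of marker between -0.005 and 0.005 m and horizontal distance between selector_aim and vial below 0.01 m), for 0.5 s.
At the end, for the whole second after the job is handed in: The selector points at the vial's outlet (its aiming point within 10 mm of the vial's centre, about 0.12 rad); the slide's pointer is level with the marker clip within 5 mm along the pull and still; the fingers hold the T-handle (more than 2 N), and nothing else does (all of step 2 and velocity of joint plunger between -0.01 and 0.01 m/s and contact force between handle and the fingers above 2 N and contact force between handle and beaker below 0.2 N and contact force between handle and bottle below 0.2 N and contact force between handle and screwdriver below 0.2 N); the arm keeps its last pose, push and grip.
It fails at once if the beaker is shifted or tipped (distance of beaker from where it was at the start of the episode above 0.03 m or angle between beaker's own z axis and vertical above 0.5 rad).
It fails at once if the bottle is shifted or tipped (distance of bottle from where it was at the start of the episode above 0.03 m or angle between bottle's own z axis and vertical above 0.5 rad).
It fails at once if the screwdriver is shifted (distance of screwdriver from where it was at the start of the episode above 0.03 m).
It also fails if it takes over 48 s, if anything falls off the work surface, if the arm or the gripper's body presses on something with over 40 N, if the wrist force passes 120 N, or if a joint passes its speed limit or range.

ROBOT

A 6-joint arm with a two-finger parallel gripper is mounted at the origin on the work surface. World frame = base frame: x ahead of the robot, y to its left, z up, the work surface at z = 0. Lengths are in m, angles in rad, forces in N, time in s.
With the tool pointing down it reaches from about 0.35 to 0.775 m from the base axis. Payload 5.5 kg.
Tool frame: the origin (TCP) lies between the finger pads; the fingertips stand 22 mm ahead of it and the grasp point (between the pads) lies 3 mm ahead of it; z points along the fingers, y is the line along which they close (so a half turn about z gives the same grasp; the last joint's range is limited). The gripper opens to 85 mm and grips with 20 to 120 N. Pads are 22 mm wide; open, the fingers measure 114 mm over their backs; the gripper's body (76 mm by 85 mm) begins 54 mm behind the grasp point. The pads swing forward as they close: fully open they stand 13 mm farther back than shut.
Start: joints at [-1.455, 0.313, 0.046, 1.304, 0, 1.431], TCP at [0.145, -0.556, 0.253] pointing down, gripper open.
Joint ranges: [-2.76, 2.76], [-0.86, 1.69], [-1.03, 1.26], [-2.2, 2.34], [-1.47, 1.5], [-3.14, 3.14]. Speed limits (rad/s): [2.57, 2.57, 3.14, 3.14, 3.14, 3.14].

INTERFACE

Orientations are given as a unit quaternion [w, x, y, z].
In Python, from workcell import env, cams, ticket, get_state gives the robot as it stands (env), with the cameras (cams), the job (ticket) and the readings as plain functions.
- The arm moves only by the tool nudge_tcp, called after "Request:" as name(argument=value, ...) on one line, values as JSON. Schema: {"type":"object","properties":{"ticks":{"type":"string"},"finger_gap":{"type":"number"},"grip_force":{"type":"number"},"only":{"type":"string"},"quiet":{"type":"boolean"},"lines":{"type":"string"}},"required":["ticks"],"additionalProperties":false}. ticks is a string of 1 to 8 rows, one to a line, with the numbers parted by spaces; each row has 6 numbers: dx, dy, dz in parts of the range, where 1.0 means 0.5 m, then a rotation vector rx, ry, rz in normalised numbers (1 is pi rad); each row is the pose to reach, as a shift and turn from the pose commanded when the call began, along the tool's axes at that moment; what a row does not reach only later rows make up. A row lasts 1/8 s, in which the tool goes at most 0.0625 m and 0.188 rad, less where a joint would pass 70% of its speed; a pose out of reach is approached as far as the arm can. finger_gap is the finger opening in m, set as the call begins (left out keeps the last). The fingers move at their own pace and stop on an object; grip_force is the grip in N (left out, the last holds). Time passes only in rows, so rows that do not move let the fingers close. The tool returns the time, the measured TCP pose, the force, the opening and the grip force at its end. only (a regular expression) keeps the lines of the reply that match it, lines (a string "A,B") keeps lines A to B, and quiet returns only ok. Input that does not fit is refused with a message, and nothing moves.
- get_state(): the state, without advancing time (a new reading comes with each control period).
- cams.read_camera(name): name is "side" or "top"; returns a dict with "image" (420x560x3 uint8, red, green, blue), "K" (3x3 intrinsics, pixels), "R" (3x3) and "t" (3): a world point X has camera coordinates R X + t. Camera axes: x right, y down, z forward; pixel columns grow to the right and rows downward; lengths in m; the calibration is good to about 2 mm. A picture is of the moment at which its call begins. There is no depth.
- ticket.hand_in(): hands the job in; it is judged then, once.
The state is a dict: "clock": time; "joint_pos": joint angles; "qvel": joint speeds; "tau": joint torques, N m; "tcp_pos": TCP position; "orientation": TCP orientation; "wrist_force": force on the tool from outside, world axes, zero at the start; "ft_torque": the same for the moment, N m; "finger_gap": finger opening in m; "grip_force": force on a finger pad.
Only numpy, scipy, OpenCV 4.12 (cv2) and the standard library are available. Lean on these libraries where they do the work, as an engineer would, in place of code of your own. Each camera call takes 0.05 s, during which the arm holds its last target. There are 200 camera calls.

## Working session

There is one attempt and no reset: what is moved stays moved. The work goes in short steps, Python scripts to look and compute and a tool call to move; the robot and the scene stay as the last step left them, time stands still between calls to the robot, and variables do not carry over. Pictures are saved under pics/ and viewed, at most 10 in all, crops included, and the job is handed in when it is done.

```bash
ls; mkdir -p pics; python3 - <<'E'
from workcell import env, cams, ticket, get_state
import cv2
for n in("top","side"):
    c=cams.read_camera(n); cv2.imwrite(f"pics/{n}0.png",c["image"][:,:,::-1]); print(n,c["K"].tolist(),c["R"].round(4).tolist(),c["t"].round(4).tolist())
s=get_state();print(s["clock"],s["tcp_pos"],s["orientation"],s["finger_gap"])
E
```

```text
pics
workcell.py
top [[379.89977829368877, 0.0, 279.8329696021049], [0.0, 379.89977829368877, 209.6219218224355], [0.0, 0.0, 1.0]] [[0.0135, -0.9995, 0.0302], [-0.997, -0.0157, -0.0753], [0.0758, -0.0291, -0.9967]] [0.0275, 0.6389, 0.7722]
side [[508.8880862254363, 0.0, 283.87057876585334], [0.0, 508.8880862254363, 204.94388986226036], [0.0, 0.0, 1.0]] [[-0.9381, -0.3462, -0.0099], [-0.2043, 0.5762, -0.7914], [0.2797, -0.7403, -0.6113]] [0.5969, 0.1754, 0.8803]
0.1 [ 0.14542744 -0.5558588   0.25247031] [-8.45673703e-04  9.91832574e-01  1.27543832e-01  1.23544635e-05] 0.0850416339732164
```

View pics/top0.png

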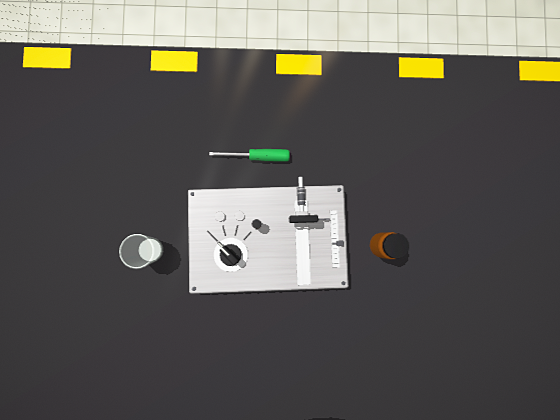

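View pics/side0.png

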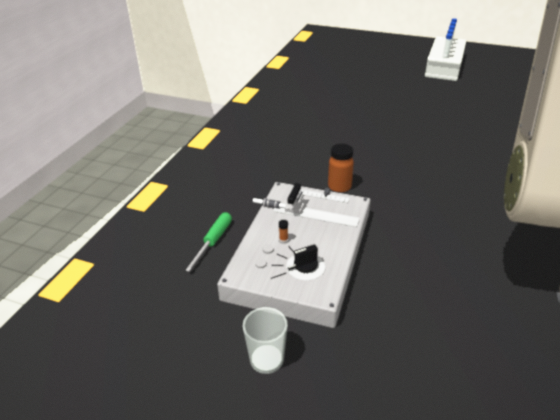

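The top view shows the station at about (190–348, 187–293), with the knob at (230,255) pointing up-left. The vial is at (257,224), the right-hand outlet (q=1.5). The T-handle is at (303,219) and the clip at (340,243). In the side view the vial is at (284,230), the knob at (305,257) and the handle at (295,193). Next I'll enlarge both.

```bash
python3 - <<'E'
import cv2,numpy as np
a=cv2.imread("pics/top0.png")[175:305,180:360]; b=cv2.imread("pics/side0.png")[170:325,215:380]
cv2.imwrite("pics/topc.png",cv2.resize(a,None,fx=4.4,fy=4.4,interpolation=cv2.INTER_CUBIC))
cv2.imwrite("pics/sidec.png",cv2.resize(b,None,fx=3.8,fy=3.8,interpolation=cv2.INTER_CUBIC))
for n in("top","side"):
    im=cv2.imread(f"pics/{n}0.png"); g=im.max(2)
    m=(g<60).astype(np.uint8); 
    box=(180,175,360,305) if n=="top" else (215,170,380,325)
    k,l,s,c=cv2.connectedComponentsWithStats(m)
    for i in range(1,k):
        x,y=c[i]
        if box[0]<x<box[2] and box[1]<y<box[3] and s[i,4]>4: print(n,"dark",c[i].round(1),s[i])
E
```

```text
top dark [253.4 191.8] [186 175 159  70 289]
top dark [301.3 265.6] [187 189 165 106 640]
top dark [303.3 218.7] [290 215  29   8 190]
top dark [256.8 224.1] [253 220   8   9  36]
top dark [230.9 255.3] [220 245  21  21 232]
top dark [187. 252.] [187 246   1  13  13]
side dark [361.1 261.2] [     0     26    560    394 105551]
side dark [222.8 171. ] [222 169   3   5   6]
side dark [233.8 180. ] [233 178   3   5   6]
side dark [246.7 180.7] [245 179   4   4   6]
side dark [225.2 182.7] [223 180   5   6   9]
side dark [250.6 181.6] [250 180   2   4   5]
side dark [218.2 186.7] [217 185   3   4   6]
side dark [242.6 188.1] [239 186   8   5  11]
side dark [232.7 188.9] [231 188   5   3   7]
side dark [223.8 191.5] [223 190   3   4   6]
side dark [219.1 194. ] [218 192   4   5   7]
side dark [245.8 194.9] [241 193  10   5  17]
side dark [224.8 195.2] [223 195   4   2   5]
side dark [237.6 198.4] [236 197   4   3   5]
side dark [232.4 202.1] [230 201   6   3   7]
side dark [219.2 204.6] [218 203   3   4   5]
side dark [225.4 203. ] [224 202   4   3   5]
side dark [241.  202.4] [240 202   3   2   5]
side dark [254. 209.] [253 207   3   5   5]
side dark [249.  209.2] [248 208   3   4   5]
side dark [216.4 211.8] [216 211   2   3   5]
side dark [247.5 214.3] [245 212   6   7  11]
side dark [246.5 220.2] [244 219   6   3   6]
side dark [283.  224.5] [280 221   7   8  52]
side dark [239.2 231.6] [238 230   4   4   5]
side dark [234.3 237.7] [233 236   3   4   6]
side dark [306.6 259.6] [295 246  22  26 447]
side dark [221.2 265.1] [218 262   7   7  14]
side dark [231.4 308.7] [228 307  10   6  14]
side dark [245.2 310.2] [244 309   3   3   5]
side dark [223.5 313.8] [217 311  14   5  22]
side dark [235.4 312.9] [234 312   5   3   7]
side dark [241.3 313.5] [240 312   4   4   6]
side dark [221.2 320.2] [217 317   8   8  23]
side dark [230.9 324.1] [225 316  16  18  55]
```

View pics/topc.png

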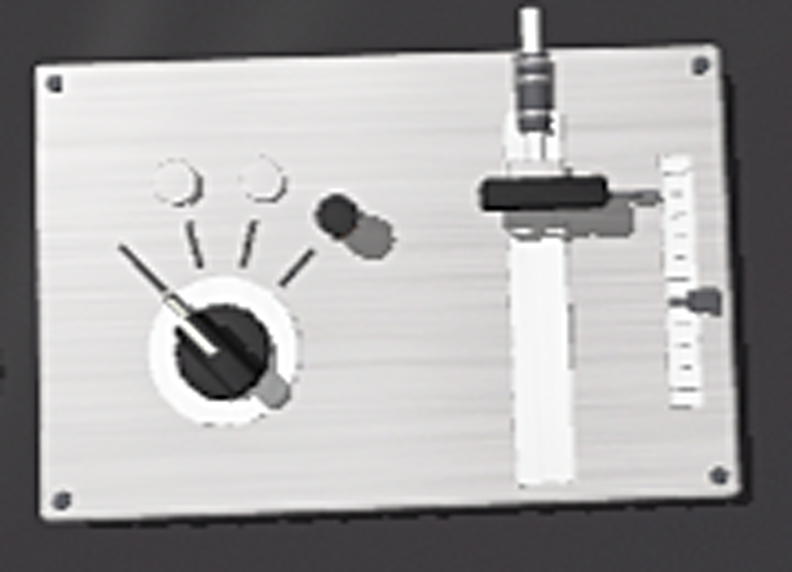

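View pics/sidec.png

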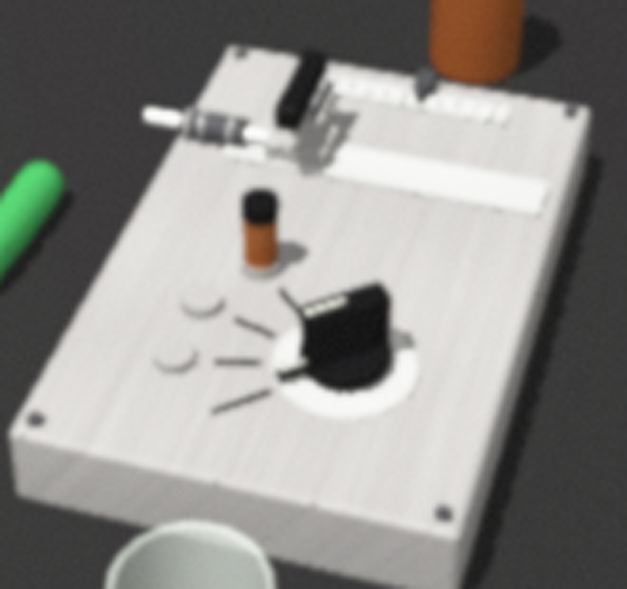

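The crops show four corner screws in each view. In the top crop they are (54,83), (700,65), (62,500) and (718,475). The crossbar is at (543,193), the pointer tip at (657,198), the clip tongue at (675,302), the knob at about (222,352) and the vial cap at (337,215). In the side crop the same screws are (36,419), (241,53), (444,514) and (572,111). Now I'll triangulate.

```bash
cat > h.py <<'E'
from workcell import env, cams, ticket, get_state
import numpy as np,cv2
C={n:cams.read_camera(n) for n in("top","side")}
def P(n): c=C[n]; return c["K"]@np.c_[c["R"],c["t"]]
def tri(a,b):
    x=cv2.triangulatePoints(P("top"),P("side"),np.array(a,float).reshape(2,1),np.array(b,float).reshape(2,1)).ravel(); return x[:3]/x[3]
def plane(n,p,z):
    c=C[n]; R,t=c["R"],c["t"]; o=-R.T@t; d=R.T@np.linalg.inv(c["K"])@[p[0],p[1],1]; return o+d*(z-o[2])/d[2]
T=lambda u,v:((u+.5)/4.4-.5+180,(v+.5)/4.4-.5+175)
S=lambda u,v:((u+.5)/3.8-.5+215,(v+.5)/3.8-.5+170)
E
python3 - <<'E'
from h import *
pt=[(54,83),(700,65),(62,500),(718,475)]; ps=[(36,419),(241,53),(444,514),(572,111)]
X=np.array([tri(T(*a),S(*b)) for a,b in zip(pt,ps)]); print(X.round(4))
for n,q in(("top",[T(*p) for p in pt]),("side",[S(*p) for p in ps])): print(n,np.array([plane(n,p,.045) for p in q]).round(4).tolist())
ctr=X.mean(0); ex=(X[0]+X[1]-X[2]-X[3]); yaw=np.arctan2(ex[1],ex[0]); ey=X[0]+X[2]-X[1]-X[3]; yaw2=np.arctan2(-ey[0],ey[1])
print("ctr",ctr.round(4),"yaw",yaw,yaw2); yaw=(yaw+1.5*yaw2)/2.5
zt=X[:,2].mean()
R=np.array([[np.cos(yaw),-np.sin(yaw)],[np.sin(yaw),np.cos(yaw)]])
loc=lambda p:(R.T@(p[:2]-ctr[:2])).round(4)
def sh(n,p): print(n,p.round(4),"loc",loc(p))
print("zt",zt)
sh("bar tri (top ctr / side ctr)",tri(T(543,193),S(301,88)))
sh("bar top plane",plane("top",T(543,193),zt+.05))
sh("vialcap tri",tri(T(337,215),S(260,205)))
sh("vial foot side",plane("side",S(261,262),zt))
sh("pointer tip",plane("top",T(657,198),zt+.01))
sh("marker tongue top",plane("top",T(677,302),zt+.01)); sh("marker blk top",plane("top",T(706,299),zt+.01))
sh("marker tip side",plane("side",S(423,100),zt+.008))
sh("tongue tip tri(knob)",tri(T(172,298),S(283,377)))
sh("knob disc ctr top",plane("top",T(222,352),zt+.012)); sh("white ring top",plane("top",T(224,351),zt))
sh("white ring side",plane("side",S(345,365),zt))
print("predicted knob world",ctr[:2]+R@[-.03,.075],"handle y-70; ")
E
```

```text
[[ 0.6664  0.2166  0.0437]
 [ 0.6803 -0.0833  0.044 ]
 [ 0.4763  0.2075  0.0428]
 [ 0.4901 -0.0921  0.044 ]]
top [[0.6668, 0.2166, 0.045], [0.6804, -0.0831, 0.045], [0.4769, 0.2071, 0.045], [0.4911, -0.0917, 0.045]]
side [[0.6654, 0.2177, 0.045], [0.6796, -0.0821, 0.045], [0.4757, 0.2093, 0.045], [0.4894, -0.091, 0.045]]
ctr [0.5783 0.0622 0.0436] yaw 0.04724396212950318 0.04612646983997597
zt 0.04361955904354118
bar tri (top ctr / side ctr) [ 0.6169 -0.0062  0.0882] loc [ 0.0354 -0.0701]
bar top plane [ 0.6168 -0.0056  0.0936] loc [ 0.0354 -0.0695]
vialcap tri [0.6062 0.0838 0.0828] loc [0.0289 0.0203]
vial foot side [0.607  0.0812 0.0436] loc [0.0296 0.0177]
pointer tip [ 0.6174 -0.0617  0.0536] loc [ 0.0334 -0.1256]
marker tongue top [ 0.57   -0.0711  0.0536] loc [-0.0144 -0.1327]
marker blk top [ 0.5716 -0.0844  0.0536] loc [-0.0135 -0.1461]
marker tip side [ 0.5667 -0.0649  0.0516] loc [-0.0175 -0.1264]
tongue tip tri(knob) [0.5679 0.159  0.0494] loc [-0.0059  0.0972]
knob disc ctr top [0.5449 0.1354 0.0556] loc [-0.03    0.0747]
white ring top [0.5448 0.1357 0.0436] loc [-0.03   0.075]
white ring side [0.5447 0.1362 0.0436] loc [-0.0301  0.0755]
predicted knob world [0.54480628 0.13568516] handle y-70;
```

The manual's scale: shifts go in shares of 0.5 m and turns go in shares of pi rad. Converting my numbers, -0.275 m is -0.55, -0.24 m is -0.48, -1.4 rad is -0.4456.

```bash
cat > g.py <<'E'
# usage: g.py x y z xangle : prints remaining shift in tool axes and turn (rotvec)
import sys,numpy as np
from scipy.spatial.transform import Rotation as Ro
from workcell import env, cams, ticket, get_state
s=get_state(); x,y,z,a=map(float,sys.argv[1:]); q=s["orientation"]; R=Ro.from_quat([*q[1:],q[0]])
G=Ro.from_matrix(np.array([[np.cos(a),np.sin(a),0],[np.sin(a),-np.cos(a),0],[0,0,-1]]))
print("clk",round(s["clock"],2),"shift",(R.inv().apply(np.array([x,y,z])-s["tcp_pos"])).round(4),"turn",(R.inv()*G).as_rotvec().round(4),"tcp",s["tcp_pos"].round(4),"F",s["wrist_force"].round(1),"j",s["joint_pos"].round(2))
E
```

Request:
nudge_tcp(ticks="0.06 -0.06 0 0 0 -0.0477\n0.13 -0.13 0 0 0 -0.105\n0.2 -0.2 0 0 0 -0.1623\n0.27 -0.27 0 0 0 -0.2196\n0.34 -0.34 0 0 0 -0.2769\n0.41 -0.41 0 0 0 -0.3342\n0.48 -0.48 0 0 0 -0.3915\n0.55 -0.55 0 0 0 -0.4456", finger_gap=0.05)

```text
clock: 1.2
tcp_pos: [0.3425, -0.2192, 0.2533]
orientation: [0.0, 0.674, 0.738, -0.0]
wrist_force: [1.5, 0.2, -0.3]
finger_gap: 0.0498
grip_force: 0.0
```

```bash
python3 g.py .5448 .1357 .2 -2.347
```

```text
clk 1.2 shift [0.3352 0.2335 0.0533] turn [-3.000e-04  6.000e-04 -2.275e+00] tcp [ 0.3425 -0.2192  0.2533] F [ 1.5  0.2 -0.3] j [-0.77 -0.01 -0.34  1.24  0.    0.71]
```

Converted, 0.3 m is 0.6, 0.265 m is 0.53, -1.43 rad is -0.4552.

Request:
nudge_tcp(ticks="0.07 0.048 0 0 0 -0.0541\n0.14 0.1 0 0 0 -0.1114\n0.21 0.15 0 0 0 -0.1687\n0.29 0.2 0 0 0 -0.226\n0.37 0.26 0 0 0 -0.2833\n0.45 0.31 0 0 0 -0.3406\n0.53 0.37 0 0 0 -0.3979\n0.6 0.42 0.04 0 0 -0.4552")

```text
clock: 2.2
tcp_pos: [0.5276, 0.0978, 0.2343]
orientation: [0.002, 0.025, 1.0, 0.0]
wrist_force: [-0.1, -0.7, -0.2]
finger_gap: 0.0502
grip_force: 0.0
```

```bash
python3 g.py .5448 .1357 .2 -2.347
```

```text
clk 2.2 shift [-0.0152  0.0387  0.0344] turn [-0.0014  0.0035 -0.8438] tcp [0.5276 0.0978 0.2343] F [-0.1 -0.7 -0.2] j [ 0.03  0.24 -0.1   1.23 -0.    0.08]
```

Converted, 0.0385 m is 0.077, 0.034 m is 0.068, -0.844 rad is -0.2687.

Request:
nudge_tcp(ticks="-0.008 0.02 0.02 0 0 -0.0573\n-0.016 0.04 0.04 0 0 -0.1146\n-0.024 0.06 0.06 0 0 -0.1719\n-0.03 0.077 0.068 0 0 -0.2292\n-0.03 0.077 0.068 -0.0003 0.001 -0.2687\n-0.03 0.077 0.068 -0.0003 0.001 -0.2687\n-0.03 0.077 0.068 -0.0003 0.001 -0.2687")

```text
clock: 3.08
tcp_pos: [0.5428, 0.1336, 0.1992]
orientation: [-0.002, -0.383, 0.924, 0.0]
wrist_force: [-0.2, -0.3, -0.3]
finger_gap: 0.0502
grip_force: 0.0
```

```bash
python3 g.py .5448 .1357 .084 -2.347
```

```text
clk 3.08 shift [-3.200e-03 -1.000e-04  1.152e-01] turn [ 0.0021 -0.0024 -0.0086] tcp [0.5428 0.1336 0.1992] F [-0.2 -0.3 -0.3] j [ 0.1   0.31 -0.1   1.17  0.   -0.69]
```

Converted, 0.115 m is 0.23, 0.105 m is 0.21, -0.008 rad is -0.0025.

Request:
nudge_tcp(ticks="-0.002 0 0.05 0 0 0\n-0.006 0 0.11 0 0 -0.0025\n-0.006 0 0.17 0 0 -0.0025\n-0.006 0 0.21 0 0 -0.0025\n-0.006 0 0.23 0 0 -0.0025\n-0.006 0 0.23 0 0 -0.0025")

```text
clock: 3.82
tcp_pos: [0.5443, 0.1356, 0.0839]
orientation: [-0.002, -0.387, 0.922, 0.001]
wrist_force: [0.3, -0.1, -0.2]
finger_gap: 0.0499
grip_force: 0.0
```

```bash
python3 g.py .5448 .1357 .084 -2.347
python3 - <<'E'
from h import *
a=C["top"]["image"][175:305,180:360,::-1];b=C["side"]["image"][170:325,215:380,::-1]
f=lambda i:cv2.resize(i,(400,400),interpolation=cv2.INTER_CUBIC)
cv2.imwrite("pics/p1.png",np.hstack([f(a),f(b)]))
E
```

```text
clk 3.83 shift [-0.0004 -0.0003 -0.0001] turn [ 0.0026 -0.0031  0.0008] tcp [0.5443 0.1356 0.0839] F [ 0.3 -0.1 -0.2] j [ 0.1   0.4  -0.27  0.91  0.   -0.69]
```

View pics/p1.png

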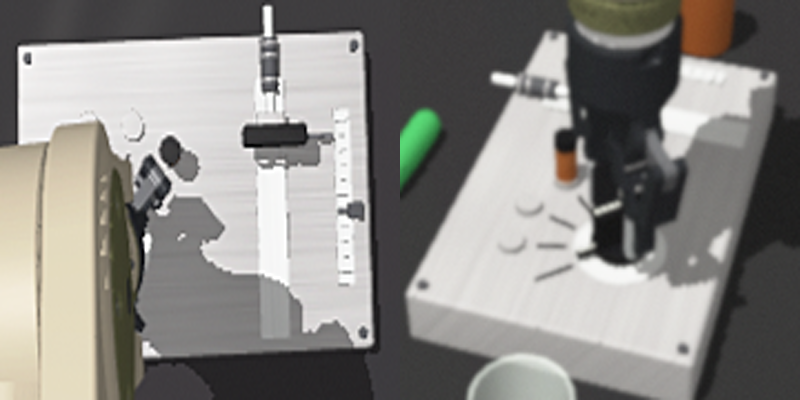

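The side half shows the fingers on either side of the bar, with the white line visible between them near (605,207). Nothing is touching, so I'll close.

Request:
nudge_tcp(ticks="0 0 0 0 0 0\n0 0 0 0 0 0\n0 0 0 0 0 0\n0 0 0 0 0 0", finger_gap=0, grip_force=40)

```text
clock: 4.42
tcp_pos: [0.5449, 0.136, 0.0851]
orientation: [-0.001, -0.388, 0.922, 0.0]
wrist_force: [-2.0, 1.7, 5.5]
finger_gap: 0.0132
grip_force: 40.0
```

Request:
nudge_tcp(ticks="0 0 0 0 0 0.0318\n0 0 0 0 0 0.0796\n0 0 0 0 0 0.1273\n0 0 0 0 0 0.1751\n0 0 0 0 0 0.2228\n0 0 0 0 0 0.2546\n0 0 0 0 0 0.2546")

```text
clock: 5.3
tcp_pos: [0.5448, 0.1361, 0.0851]
orientation: [-0.001, 0.002, 1.0, 0.0]
wrist_force: [-2.8, 1.3, 5.5]
finger_gap: 0.0133
grip_force: 40.1
```

```bash
python3 g.py .5448 .1357 .084 -3.847
```

```text
clk 5.3 shift [-0.     -0.0004  0.0011] turn [-4.00e-04 -2.20e-03  7.01e-01] tcp [0.5448 0.1361 0.0851] F [-2.8  1.3  5.5] j [ 0.1   0.4  -0.27  0.91  0.    0.11]
```

Converted, 0.7 rad is 0.2228.

Request:
nudge_tcp(ticks="0 0 0 0 0 0.0477\n0 0 0 0 0 0.0955\n0 0 0 0 0 0.1432\n0 0 0 0 0 0.191\n0 0 0 0 0 0.2228\n0 0 0 0 0 0.2228\n0 0 0 0 0 0.2228")

```text
clock: 6.18
tcp_pos: [0.5448, 0.1362, 0.0851]
orientation: [-0.001, 0.345, 0.939, -0.0]
wrist_force: [-2.3, 2.8, 6.7]
finger_gap: 0.0134
grip_force: 40.1
```

Request:
nudge_tcp(ticks="0 0 0 0 0 0\n0 0 0 0 0 0\n0 0 0 0 0 0\n0 0 0 0 0 0", finger_gap=0.05)

```text
clock: 6.68
tcp_pos: [0.5446, 0.1357, 0.0841]
orientation: [-0.002, 0.345, 0.939, -0.001]
wrist_force: [-0.4, -0.1, -0.3]
finger_gap: 0.05
grip_force: 0.0
```

```bash
python3 g.py .5448 .1357 .19 -3.847
```

```text
clk 6.67 shift [ 1.000e-04 -1.000e-04 -1.059e-01] turn [-0.0024 -0.0023  0.0015] tcp [0.5446 0.1357 0.0841] F [-0.4 -0.1 -0.3] j [ 0.1   0.4  -0.27  0.91 -0.    0.81]
```

Now I'll lift and go to above the handle. The camera check of the selector can happen once the arm is out of the way.

Converted, -0.1 m is -0.2, -0.09 m is -0.18, 0.8 rad is 0.2546.

Request:
nudge_tcp(ticks="0 0 -0.05 0 0 0\n0 0 -0.12 0 0 0\n0 0 -0.18 0 0 0\n0 0 -0.2 0 0 0.0318\n0 0 -0.2 0 0 0.0796\n0 0 -0.2 0 0 0.1369\n0 0 -0.2 0 0 0.1942\n0 0 -0.2 0 0 0.2546")

```text
clock: 7.68
tcp_pos: [0.5449, 0.1357, 0.1842]
orientation: [-0.001, 0.684, 0.729, -0.001]
wrist_force: [0.3, 0.2, 0.1]
finger_gap: 0.0502
grip_force: 0.0
```

```bash
python3 g.py .6165 -.0061 .18 1.617
```

```text
clk 7.67 shift [-0.1461  0.0625  0.004 ] turn [-0.0032  0.0001  0.0171] tcp [0.5449 0.1357 0.1842] F [0.3 0.2 0.1] j [ 0.1   0.32 -0.12  1.14  0.    1.61]
```

Converted, -0.146 m is -0.292, -0.13 m is -0.26, 0.017 rad is 0.0054.

Request:
nudge_tcp(ticks="-0.04 0.02 0 0 0 0.0032\n-0.11 0.048 0 -0.001 0 0.0054\n-0.19 0.08 0.008 -0.001 0 0.0054\n-0.26 0.11 0.008 -0.001 0 0.0054\n-0.292 0.125 0.008 -0.001 0 0.0054\n-0.292 0.125 0.008 -0.001 0 0.0054\n-0.292 0.125 0.008 -0.001 0 0.0054")

```text
clock: 8.55
tcp_pos: [0.6168, -0.0048, 0.18]
orientation: [-0.0, 0.688, 0.726, -0.0]
wrist_force: [-0.8, 0.8, -0.5]
finger_gap: 0.05
grip_force: 0.0
```

```bash
python3 g.py .6165 -.0061 .0925 1.617
python3 - <<'E'
from h import *
a=C["top"]["image"][175:305,180:360,::-1];b=C["side"]["image"][170:325,215:380,::-1]
f=lambda i:cv2.resize(i,(400,400),interpolation=cv2.INTER_CUBIC)
cv2.imwrite("pics/p2.png",np.hstack([f(a),f(b)]))
E
```

```text
clk 8.55 shift [-0.0013 -0.0003  0.0875] turn [-0.0008 -0.0005  0.0075] tcp [ 0.6168 -0.0048  0.18  ] F [-0.8  0.8 -0.5] j [-0.14  0.42  0.03  1.17  0.    1.38]
```

View pics/p2.png

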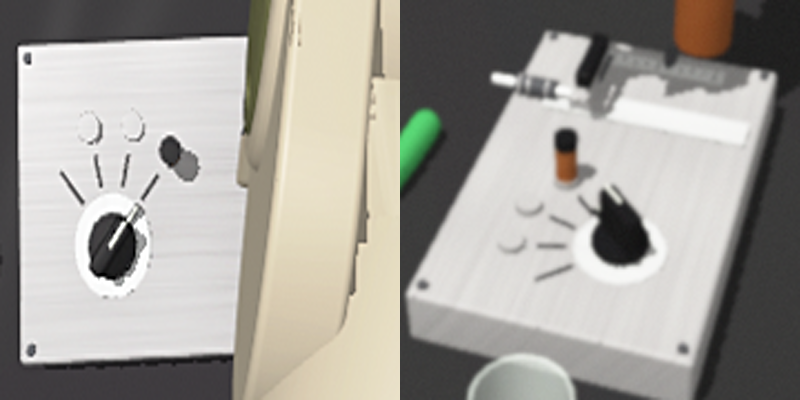

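The selector now points at the vial: its white line runs from (112,245) to (138,208), towards the outlet stroke and the vial. The handle is free, so I'll descend and pinch.

Converted, 0.087 m is 0.174, 0.083 m is 0.166, 0.007 rad is 0.0022.

Request:
nudge_tcp(ticks="0 0 0.04 0 0 0\n-0.002 0 0.09 0 0 0.0022\n-0.002 0 0.14 0 0 0.0022\n-0.002 0 0.166 0 0 0.0022\n-0.002 0 0.174 0 0 0.0022\n-0.002 0 0.174 0 0 0.0022")

```text
clock: 9.4
tcp_pos: [0.6178, -0.0063, 0.0936]
orientation: [0.0, 0.691, 0.723, 0.0]
wrist_force: [0.0, 0.9, 1.1]
finger_gap: 0.0501
grip_force: 0.0
```

Request:
nudge_tcp(ticks="0 0 0 0 0 0\n0 0 0 0 0 0\n0 0 0 0 0 0\n0 0 0 0 0 0", finger_gap=0, grip_force=60)

```text
clock: 9.9
tcp_pos: [0.6167, -0.0067, 0.0941]
orientation: [-0.0, 0.691, 0.723, -0.0]
wrist_force: [-4.9, -0.8, 5.7]
finger_gap: 0.0129
grip_force: 60.0
```

```bash
python3 g.py .5677 -.0084 .0925 1.617
```

```text
clk 9.9 shift [ 0.0005 -0.0491  0.0016] turn [-0.0008  0.0004 -0.0008] tcp [ 0.6167 -0.0067  0.0941] F [-4.9 -0.8  5.7] j [-0.14  0.48 -0.1   0.99 -0.    1.38]
```

Converted, -0.048 m is -0.096, -0.043 m is -0.086.

Request:
nudge_tcp(ticks="0 -0.012 0 0 0 0\n0 -0.03 0 0 0 0\n0 -0.05 0 0 0 0\n0 -0.07 0 0 0 0\n0 -0.086 0 0 0 0\n0 -0.096 0 0 0 0\n0 -0.096 0 0 0 0\n0 -0.096 0 0 0 0")

```text
clock: 10.9
tcp_pos: [0.5725, -0.0088, 0.0942]
orientation: [0.002, 0.691, 0.723, 0.002]
wrist_force: [8.5, 0.6, -2.1]
finger_gap: 0.0131
grip_force: 59.0
```

```bash
python3 g.py .5677 -.0084 .0925 1.617
python3 - <<'E'
from h import *
a=C["top"]["image"][185:285,270:360,::-1];b=C["side"]["image"][170:235,265:375,::-1]
cv2.imwrite("pics/p3.png",np.hstack([cv2.resize(a,(360,400),interpolation=cv2.INTER_CUBIC),cv2.resize(b,(440,260),interpolation=cv2.INTER_CUBIC)[:400] if 0 else cv2.copyMakeBorder(cv2.resize(b,(440,260),interpolation=cv2.INTER_CUBIC),0,140,0,0,0)]))
E
```

```text
clk 10.9 shift [ 0.0006 -0.0048  0.0016] turn [ 0.0066  0.0002 -0.0006] tcp [ 0.5725 -0.0088  0.0942] F [ 8.5  0.6 -2.1] j [-0.16  0.4  -0.24  0.93  0.    1.37]
```

View pics/p3.png

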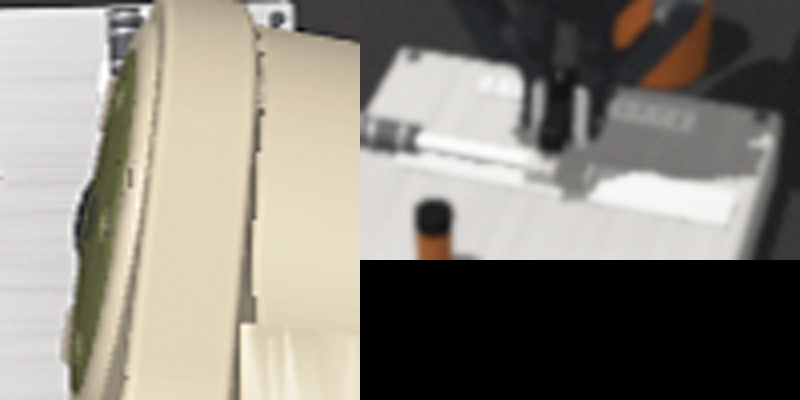

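The top view is blocked by the wrist. In the side half, the crossbar's near end is at about (553,140), still between the fingers. The arm gave a little under the spring, so I'll add about 4.5 mm. I'll also compare the bar end in the side view with its start position to check for slip, and re-measure the marker from the initial images.

Converted, -0.0045 m is -0.009, -0.002 m is -0.004.

Request:
nudge_tcp(ticks="0 -0.004 0 0 0 0\n0 -0.009 0 0 0 0\n0 -0.009 0 0 0 0\n0 -0.009 0 0 0 0")

```text
clock: 11.5
tcp_pos: [0.5682, -0.009, 0.0941]
orientation: [0.002, 0.691, 0.723, 0.002]
wrist_force: [7.7, 1.6, -1.6]
finger_gap: 0.0128
grip_force: 58.9
```

```bash
python3 g.py .5677 -.0084 .0925 1.617
python3 - <<'E'
from h import *
t0=cv2.imread("pics/top0.png");s0=cv2.imread("pics/side0.png")
# marker and bar, initial views: dark grey centroids
def cen(im,x0,x1,y0,y1,th):
    g=im[y0:y1,x0:x1].max(2).astype(float); w=np.clip(th-g,0,None); yy,xx=np.mgrid[y0:y1,x0:x1]; return (xx*w).sum()/w.sum(),(yy*w).sum()/w.sum()
ctr=np.array([.5783,.0622]);c,s=np.cos(.0466),np.sin(.0466);R=np.array([[c,-s],[s,c]])
loc=lambda p:(R.T@(p[:2]-ctr)).round(4)
m=cen(t0,336,345,237,250,120); print("marker top",m,loc(plane("top",m,.053)))
m2=cen(s0,323,332,186,198,120); print("marker side",m2,loc(plane("side",m2,.051)))
print("marker tri",loc(tri(m,m2)))
b=cen(t0,288,320,213,224,60); print("bar top",loc(plane("top",b,.0945)))
p=cen(t0,319,330,216,223,150); print("pointer",p,loc(plane("top",p,.055)))
im=C["side"]["image"][:,:,::-1]
f=lambda i:cv2.resize(i[180:215,270:340],(400,200),interpolation=cv2.INTER_CUBIC)
o=np.vstack([f(s0),f(im)]); cv2.imwrite("pics/p4.png",cv2.resize(np.clip(o.astype(float)*2,0,255),None,fx=1.5,fy=1.5))
E
```

```text
clk 11.5 shift [ 0.0006 -0.0005  0.0016] turn [ 0.0069  0.0002 -0.0005] tcp [ 0.5682 -0.009   0.0941] F [ 7.7  1.6 -1.6] j [-0.16  0.39 -0.25  0.92  0.    1.37]
marker top (np.float64(339.8471615720524), np.float64(243.3930131004367)) [-0.0152 -0.1457]
marker side (np.float64(326.3229329173167), np.float64(189.06136245449818)) [-0.0122 -0.1512]
marker tri [-0.0142 -0.1449]
bar top [ 0.0335 -0.0704]
pointer (np.float64(323.7072181670722), np.float64(219.93430656934308)) [ 0.033  -0.1148][ WARN:0@0.499] global loadsave.cpp:1063 imwrite_ Unsupported depth image for selected encoder is fallbacked to CV_8U.
```

View pics/p4.png

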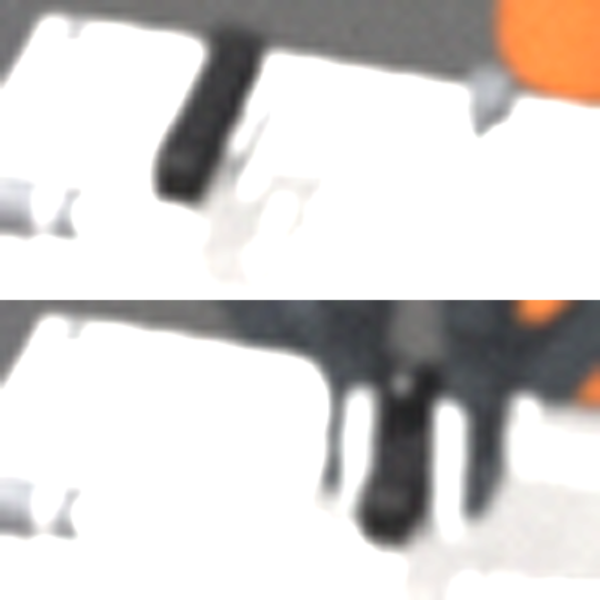

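Upper half: at the start the bar's near end is at (180,180). Lower half: it is now at (392,525), between the fingers. I'll convert that shift into a pull.

```bash
python3 - <<'E'
from h import *
k=8.57
for a,b in(((180,180),(392,225)),((180,197),(390,242)),((210,180),(420,222))):
    p=[plane("side",(270+u/k,180+v/k),.087) for u,v in(a,b)]; d=p[1]-p[0]; print(d.round(4))
s=get_state();print(s["clock"],s["tcp_pos"].round(4),s["grip_force"],abs(s["qvel"]).max())
E
```

```text
[-0.05   -0.0002  0.    ]
[-0.0493 -0.0001  0.    ]
[-0.0492 -0.001   0.    ]
11.7 [ 0.5682 -0.009   0.0941] 58.89959692955017 0.0008911171314964939
```

Converted, 0.0005 m is 0.001.

Request:
nudge_tcp(ticks="0 0.001 0 0 0 0\n0 0.001 0 0 0 0\n0 0.001 0 0 0 0\n0 0.001 0 0 0 0\n0 0.001 0 0 0 0\n0 0.001 0 0 0 0\n0 0.001 0 0 0 0\n0 0.001 0 0 0 0")

```text
clock: 12.7
tcp_pos: [0.5688, -0.009, 0.0942]
orientation: [0.002, 0.691, 0.723, 0.002]
wrist_force: [8.8, 1.2, -2.9]
finger_gap: 0.0127
grip_force: 58.9
```

```bash
python3 -c "
from workcell import env, cams, ticket, get_state
print(ticket.hand_in())"
```

```text
the job is handed in; nothing more can be done
None
```

I handed the job in at 12.7 s with the selector seen pointing at the vial and the slide held about 48 mm out (mark measured at 48 ± 1 mm, 59 N grip); the clip was hidden from the cameras at the end, so the final pull comes from arm position and the side view, and no verdict was returned.

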